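# Shut the light-box cover, then hold the paper-safe lid open at 50 degrees

## Robot

A 6-joint arm with a two-finger parallel gripper is mounted at the origin on the work surface. World frame = base frame: x ahead of the robot, y to its left, z up, the work surface at z = 0. Lengths are in m, angles in rad, forces in N, time in s.
With the tool pointing down it reaches from about 0.425 to 0.95 m from the base axis. Payload 3.5 kg.
Tool frame: the origin (TCP) lies between the finger pads; the fingertips stand 17 mm ahead of it and the grasp point (between the pads) lies 2 mm behind it (ctrl.tip_reach is the distance from the TCP to the fingertips, in m); z points along the fingers, y is the direction in which the jaws open and shut (so a half turn about z gives the same grasp; the last joint's range is limited). The gripper opens to 85 mm and grips with 20 to 120 N. Pads are 22 mm wide; open, the fingers measure 114 mm over their backs; the gripper's body (76 mm by 85 mm) begins 54 mm behind the grasp point. The pads swing forward as they close: fully open they stand 13 mm farther back than shut.
Start: joints at [1.009, 0.286, 1.577, -0, 1.279, -0.15], TCP at [0.27, 0.619, 0.248] pointing down, gripper open.
Joint ranges: [-2.77, 2.77], [-0.9, 2.22], [0.21, 2.48], [-1.53, 4.67], [0.24, 2.81], [-2.84, 2.84]. Speed limits (rad/s): [2.79, 2.79, 3.14, 3.14, 3.14, 3.14].

## Interface

Orientations are given as a unit quaternion [x, y, z, w].
In Python, from plant import monitor, imaging, workorder, ctrl gives the robot as it stands.
- The arm moves only by the tool send_rows, never from a script. Its argument "rows" is a list of rows, each a list of 4 numbers: the shift along the world's x, y, z normalised to -1 to 1, where 1 is 0.3 m, then the turn about the world's z normalised to -1 to 1, where 1 is 360 degrees. A call has 1 to 20 rows; each row is the pose to reach, as a shift and turn from the pose commanded when the call began, turning the shorter way round; what a row does not reach only later rows make up. A row lasts 1/8 s, in which the tool goes at most 62.5 mm and 10.7 degrees, less where a joint would pass 70% of its speed; a pose out of reach is approached as far as the arm can. A call with a number of a shift or a turn outside -1 to 1 is refused whole. A call with a gripper value outside its range is refused whole. "jaw" is the closure, from 0 (fully open) to 1 (shut), set as the call begins (left out, the last holds). The fingers move at their own pace and stop on an object; "newtons" is the grip in N (left out, the last holds). Time passes only in rows, so rows that repeat a pose let the fingers close. It gives the time, the measured TCP pose, the force and the opening at its end, in the units of the state.
- monitor.get_state(): the state, without advancing time (a new reading comes with each control period).
- imaging.read_camera(name): name is "side" or "top"; returns the picture (400x640x3 uint8, red, green, blue); there is no depth.
- imaging.calibration(name): a dict with "intrinsics" (3x3 intrinsics, pixels), "cam_to_world" (4x4, takes a point from camera to world coordinates). Camera axes: x right, y up, looking along -z (the intrinsics and any distortion apply to the point x, -y, -z); pixel columns grow to the right and rows downward; lengths in m; the calibration is good to about 2 mm. A picture is of the moment at which its call begins. calibration takes no time and is no camera call.
- workorder.sign_off(): hands the job in, once; it reports no verdict.
The state is a dict: "time": time; "qpos": joint angles; "dq": joint speeds; "joint_efforts": joint torques, N m; "eef_pos": TCP position; "tcp_rot": TCP orientation; "contact_force": force on the tool from outside, world axes, zero at the start; "wrist_torque": the same for the moment, N m; "opening": opening from 0.0 (shut) to 1.0 (fully open).
Only numpy, scipy, OpenCV 4.12 (cv2) and the standard library are available. Lean on these libraries where they do the work, as an engineer would, in place of code of your own. Each camera call takes 0.05 s, during which the arm holds its last target.

## Task

White light must not reach the photographic paper: first slide the red cover of the viewing light box fully shut over its white window, and only then lift the spring-loaded lid of the paper safe by its bar handle to 50 degrees (give or take 5), where the yellow pointer on the lid meets the yellow ball on the arc. Finish while still holding the lid there with the gripper, steady, so that someone can take out a sheet; the cover stays shut and nothing else on the bench is disturbed.

Things in the scene. Friction and masses are not known exactly. Their poses are not given: they have to be found in the camera images.
- light_box: white viewing light box, fixed to the bench, 170 (own x) x 270 (own y) x 45 tall, origin at the centre of its underside, z up; may stand left or right of the robot's centre line, turned up to 17 degrees. Its white window is on top in the half towards its own -y; aluminium track walls and end stops round the top reach 58 mm above the bench
- cover (a joint): travel of the red sliding cover (136 x 122 x 6 mm plate, its top face 53 mm above the bench) in m: 0 = fully shut over the window, against its end stop; 0.115 = fully open. It grows along the light box's own +y, so shutting it is a move towards the light box's -y. Slides with about 1.5 to 2 N of friction and stays where it is left
- cover_tab (a point): grip point of the upright black tab in the middle of the red cover, 75 mm above the bench; the tab is 50 mm long along the light box's x, 12 mm thick along its y (the sliding direction) and stands from 53 to 87 mm above the bench
- paper_safe: black paper safe (open box with a stack of white paper in it), fixed to the bench, 180 (own x) x 220 (own y) x 70 tall, origin at the centre of its underside, z up; on the other side from the light box, turned up to 17 degrees. Its front, with the handle, is its own -x side (towards the robot). A thin aluminium angle arc stands beside its +y wall (within 130 mm of the centre, to 200 mm above the bench), with a yellow ball at 50 degrees
- lid (a joint): opening angle of the grey hinged lid (180 x 220 x 12 mm) in rad: 0 = shut, grows as its front rises, stop at 1.4; 50 degrees = 0.873. It weighs 0.25 to 0.5 kg and a spring helps it shut: it falls shut from every angle when let go; holding it takes about 2 to 4 N at the handle
- lid_handle (a point): middle of the steel bar handle: round bar, 12 mm diameter, 110 mm long, parallel to the hinge (paper safe's y), 45 mm in front of the lid's front edge on two end stubs, with free space above, below and between bar and lid; 76 mm above the bench when shut. It moves with the lid, on a circle of 225 mm about the hinge line
- lid_hinge (a point): middle of the lid's hinge line, along the paper safe's y at the top of its rear wall, 70 mm above the bench; does not move. With the lid shut the bar is 225 mm from it along the paper safe's -x and 6 mm higher
- film_can: bystander, to be left alone: small black film canister, 32 dia x 52 tall mm; origin at the middle of its underside
- loupe: bystander, to be left alone: dark steel waisted magnifier, 48 dia x 52 tall mm; origin at the middle of its underside
- graduate: bystander, to be left alone: clear plastic measuring cup, 68 dia x 110 tall mm; origin at the middle of its underside
- dev_bottle: bystander, to be left alone: amber bottle, 68 dia x 190 tall mm; origin at the middle of its underside
- fix_bottle: bystander, to be left alone: white bottle with a red cap, 72 dia x 180 tall mm; origin at the middle of its underside
- dust_brush: bystander, to be left alone: dusting brush lying flat, about 200 long and 20 thick, mm

How it is judged:
By the outcome, as a careful person would: the job done as asked, in the order asked, and still so for the second after the job is handed in, while the arm keeps its last pose, push and grip.
It also fails if it takes over 54 s, if anything falls off the work surface, if the arm or the gripper's body presses on something with over 40 N, if the wrist force passes 120 N, or if a joint passes its speed limit or range.

## Working session

There is one attempt and no reset: what is moved stays moved. The work goes in short steps, Python scripts to look and compute and a tool call to move; the robot and the scene stay as the last step left them, time stands still between calls to the robot, and variables do not carry over. Pictures are saved under pics/ and viewed, and the job is handed in when it is done.

Besides the shell and the picture viewer there is one more tool, called after "Request:" in YAML: its name, and indented under it one key for each argument. send_rows: Moves the arm, as the interface text tells. Scaled input: -1 to 1 covers 0.3 m each way for a shift and 360 degrees each way for a turn. Its arguments: {"type":"object","properties":{"rows":{"type":"array"},"jaw":{"type":"number"},"newtons":{"type":"number"}},"required":["rows"]}

```bash
ls; mkdir -p pics; python3 - <<'E'
from plant import monitor, imaging, workorder, ctrl
import cv2, numpy as np
np.set_printoptions(precision=4,suppress=True)
print(monitor.get_state())
for n in ("side","top"):
    im=imaging.read_camera(n); cv2.imwrite(f"pics/{n}0.png",im[:,:,::-1]); c=imaging.calibration(n); print(n,c)
print(ctrl.tip_reach)
E
```

```text
pics
{'time': 0.0, 'qpos': array([ 1.009 ,  0.2872,  1.5782,  0.    ,  1.2786, -0.15  ]), 'dq': array([ 0.0006, -0.0008,  0.0028,  0.001 ,  0.0009,  0.0014]), 'joint_efforts': array([ -0.0001, -40.5991, -29.2619,  -0.0001,   0.0059,  -0.    ]), 'eef_pos': array([0.2698, 0.618 , 0.2469]), 'tcp_rot': array([ 0.2045,  0.9789, -0.0011, -0.0004]), 'contact_force': array([ 0.9288,  0.42  , -0.378 ]), 'wrist_torque': array([-0.038 ,  0.0349,  0.0097]), 'opening': 1.001197981250047}
side {'intrinsics': array([[501.0313,   0.    , 324.6317],
       [  0.    , 501.0313, 198.193 ],
       [  0.    ,   0.    ,   1.    ]]), 'cam_to_world': array([[ 0.9055,  0.2695, -0.3276,  0.1463],
       [-0.4242,  0.5667, -0.7063, -0.9338],
       [-0.0047,  0.7786,  0.6275,  0.9105],
       [ 0.    ,  0.    ,  0.    ,  1.    ]])}
top {'intrinsics': array([[394.3902,   0.    , 318.9898],
       [  0.    , 394.3902, 192.2098],
       [  0.    ,   0.    ,   1.    ]]), 'cam_to_world': array([[ 0.0062,  0.9884, -0.1517,  0.4123],
       [-1.    ,  0.0064,  0.0005, -0.0171],
       [ 0.0015,  0.1517,  0.9884,  1.162 ],
       [ 0.    ,  0.    ,  0.    ,  1.    ]])}
0.017
```

View pics/side0.png

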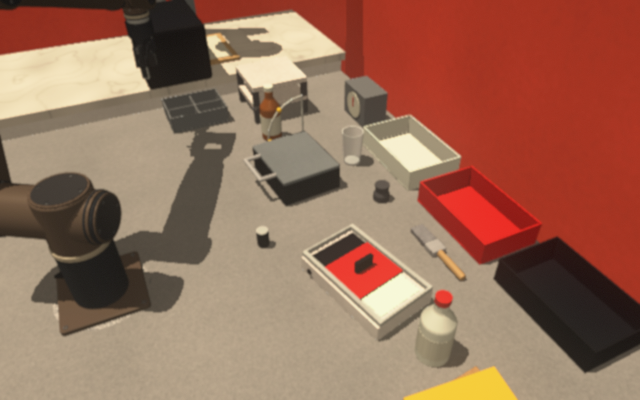

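View pics/top0.png

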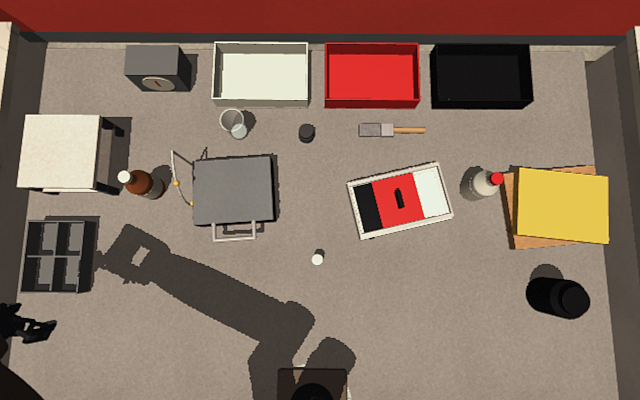

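The box is on the right: cover red at top-view px (400,200), tab about (399,198), white window to its right. The safe is on the left: lid around (235,190), bar about (233,238). The film can is near (317,259) and the fix bottle near (490,183). Next I'll measure them.

```bash
cat > h.py <<'E'
from plant import monitor, imaging, workorder, ctrl
import cv2, numpy as np
np.set_printoptions(precision=4,suppress=True)
C={n:imaging.calibration(n) for n in ("side","top")}
def ray(n,u,v):
    K=C[n]["intrinsics"];T=C[n]["cam_to_world"]
    d=np.linalg.inv(K)@[u,v,1.]; d=T[:3,:3]@[d[0],-d[1],-d[2]]
    return T[:3,3],d/np.linalg.norm(d)
def pl(n,u,v,z):
    o,d=ray(n,u,v); return o+d*(z-o[2])/d[2]
def proj(n,p):
    K=C[n]["intrinsics"];T=C[n]["cam_to_world"]
    c=T[:3,:3].T@(np.asarray(p)-T[:3,3]); q=K@[c[0],-c[1],-c[2]]; return q[:2]/q[2]
def two(uv1,uv2):
    o1,d1=ray("side",*uv1);o2,d2=ray("top",*uv2)
    A=np.stack([d1,-d2],1);t=np.linalg.lstsq(A,o2-o1,rcond=None)[0]
    a,b=o1+d1*t[0],o2+d2*t[1]; return (a+b)/2,np.linalg.norm(a-b)
E
python3 - <<'E'
import cv2
t=cv2.imread('pics/top0.png'); s=cv2.imread('pics/side0.png')
def crop(im,x,y,w,h,k,n):
    cv2.imwrite(n,cv2.resize(im[y:y+h,x:x+w],None,fx=k,fy=k,interpolation=cv2.INTER_NEAREST))
crop(t,340,155,130,95,6,'pics/tbox.png')
crop(t,150,140,140,110,5,'pics/tsafe.png')
crop(s,290,215,160,125,5,'pics/sbox.png')
crop(s,235,85,120,125,4,'pics/ssafe.png')
E
```

```text
(no output)
```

View pics/tbox.png

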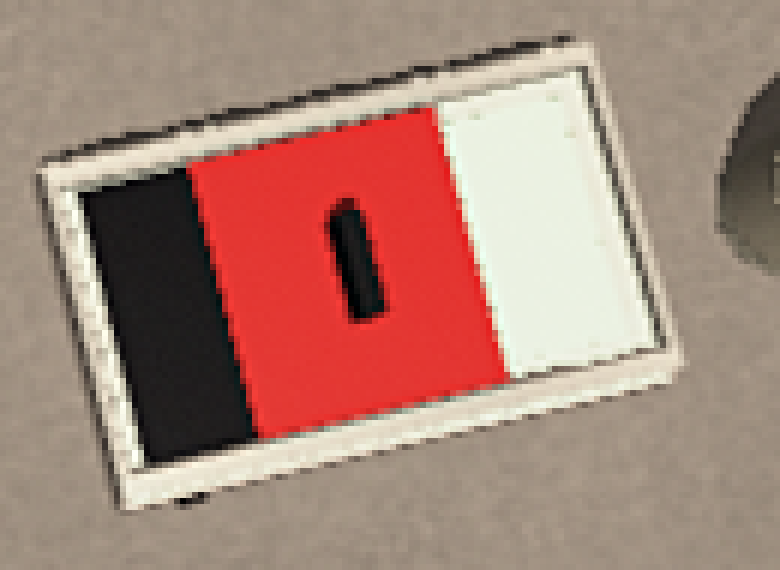

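View pics/tsafe.png

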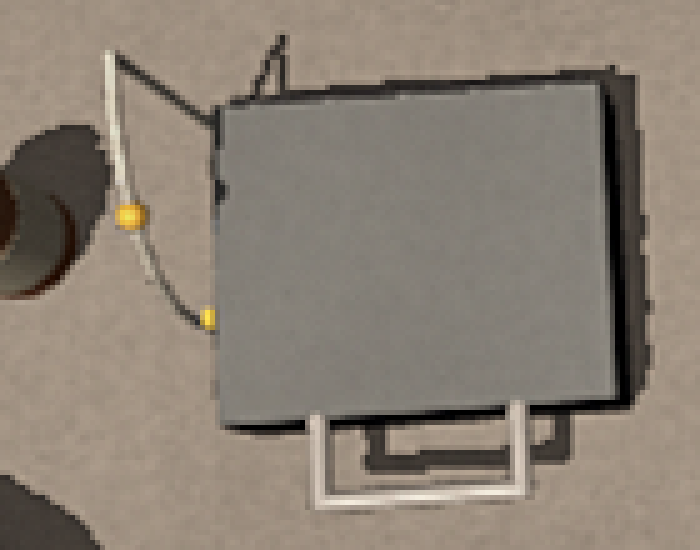

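View pics/sbox.png

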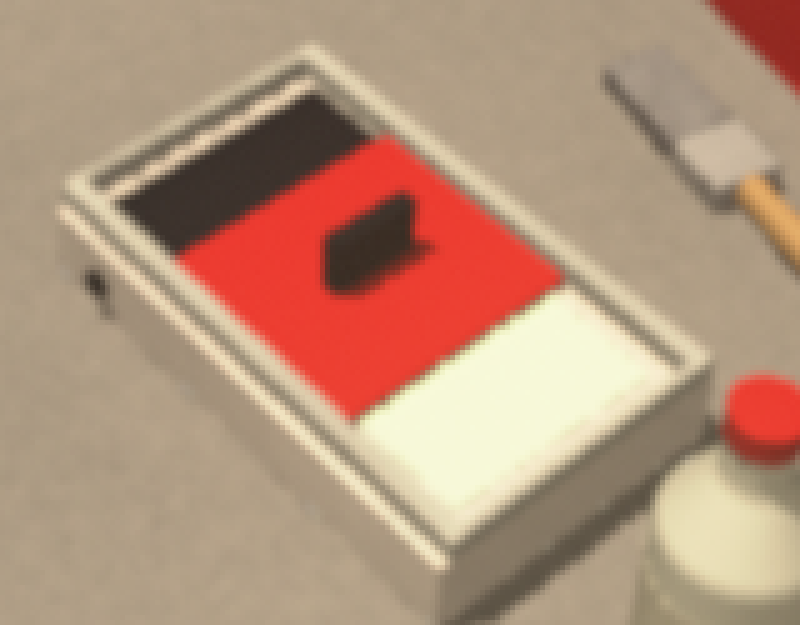

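View pics/ssafe.png

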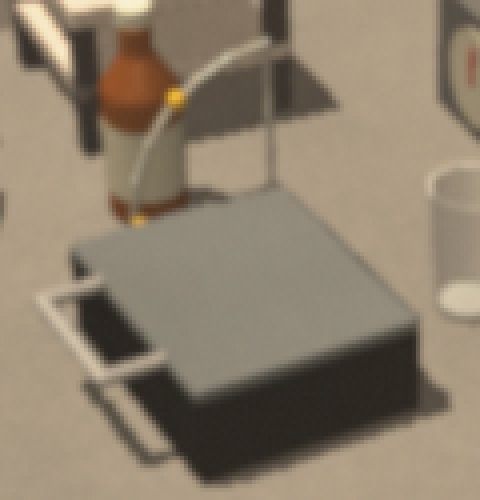

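```bash
python3 - <<'E'
from h import *
im=cv2.imread('pics/top0.png'); sd=cv2.imread('pics/side0.png')
def mk(im,roi,f):
    hsv=cv2.cvtColor(im,cv2.COLOR_BGR2HSV); m=f(hsv).astype(np.uint8)
    o=np.zeros_like(m);x,y,w,h=roi;o[y:y+h,x:x+w]=m[y:y+h,x:x+w];return o
red=lambda h:((h[...,0]<8)|(h[...,0]>172))&(h[...,1]>150)&(h[...,2]>120)
m=mk(im,(340,155,115,90),red)
c=max(cv2.findContours(m,0,1)[0],key=cv2.contourArea); r=cv2.minAreaRect(c); B=cv2.boxPoints(r)
P=np.array([pl("top",u,v,.053) for u,v in B]); print("red",B,P,np.linalg.norm(np.diff(P,axis=0),axis=1)); print("cover centre",P.mean(0))
# tab top (black inside red)
f=cv2.drawContours(np.zeros_like(m),[c],-1,1,-1)
t=f&(m==0); t=cv2.erode(f,np.ones((3,3)))&t
n,l,s,ce=cv2.connectedComponentsWithStats(t); k=1+s[1:,4].argmax(); print("tab blob",s[k],ce[k]); 
ys,xs=np.where(l==k); print("tab pl .075",pl("top",*ce[k],.075), "top end .087")
ax=lambda a,b:(b-a)/np.linalg.norm(b-a)
k6=lambda u,v:(u/6+340,v/6+155)
Bx=np.array([pl("top",*k6(*p),.058) for p in [(42,165),(597,45),(683,360),(125,505)]]);print("box",Bx,np.linalg.norm(Bx-np.roll(Bx,-1,0),axis=1),Bx.mean(0))
d=Bx[1]-Bx[0]+Bx[2]-Bx[3]; print("box -y dir ang",np.degrees(np.arctan2(-d[1],-d[0])))
k5=lambda u,v:((u+.0)/5+150,v/5+140)
L=np.array([pl("top",*k5(*p),.082) for p in [(218,107),(602,82),(618,400),(222,426)]]);print("lid",L,np.linalg.norm(L-np.roll(L,-1,0),axis=1),L.mean(0))
b=np.array([pl("top",*k5(*p),.076) for p in [(314,500),(524,490)]]);print("bar",b,np.linalg.norm(b[1]-b[0]),b.mean(0))
d=L[0]-L[1]+L[3]-L[2]; print("safe y ang -90",np.degrees(np.arctan2(d[1],d[0]))-90)
d=L[0]-L[3]+L[1]-L[2]; print("safe x ang",np.degrees(np.arctan2(d[1],d[0])))
d=b[0]-b[1];print("bar y ang-90",np.degrees(np.arctan2(d[1],d[0]))-90)
print("film",pl("top",317,258,.052),"fix cap",pl("top",497,179,.18),"dev cap",pl("top",125,177,.19))
k=lambda u,v:(u/4+235,v/4+85)
print("ball",two(k(176,97),k5(131,217)),"pointer",two(k(140,221),k5(209,319)))
print("bar2", two(k(43,297),k5(314,500)),two(k(95,378),k5(524,490)))
q=lambda u,v:(u/5+290,v/5+215)
print("side box corners",[pl("side",*q(*p),.058) for p in [(312,50),(708,360),(445,565),(65,190)]])
print("side red",[pl("side",*q(*p),.053) for p in [(385,138),(562,278),(352,418),(178,255)]])
E
```

```text
red [[370.706  181.8235]
 [412.5883 171.353 ]
 [424.2353 217.9412]
 [382.353  228.4118]] [[ 0.6135 -0.1653  0.053 ]
 [ 0.6448 -0.2859  0.053 ]
 [ 0.5111 -0.3147  0.053 ]
 [ 0.4809 -0.1961  0.053 ]] [0.1246 0.1368 0.1224]
cover centre [ 0.5625 -0.2405  0.053 ]
tab blob [394 188  10  21 119] [398.7395 198.1429]
tab pl .075 [ 0.5638 -0.2397  0.075 ] top end .087
box [[ 0.6102 -0.0972  0.058 ]
 [ 0.6701 -0.3626  0.058 ]
 [ 0.5194 -0.3968  0.058 ]
 [ 0.4503 -0.1349  0.058 ]] [0.2721 0.1545 0.2708 0.1642] [ 0.5625 -0.2479  0.058 ]
box -y dir ang 103.74752531316611
lid [[0.6631 0.3343 0.082 ]
 [0.6789 0.1194 0.082 ]
 [0.5002 0.1062 0.082 ]
 [0.4846 0.3224 0.082 ]] [0.2154 0.1792 0.2167 0.1789] [0.5817 0.2206 0.082 ]
bar [[0.4449 0.2718 0.076 ]
 [0.4511 0.1572 0.076 ]] 0.11478904030536477 [0.448  0.2145 0.076 ]
safe y ang -90 4.165107536797578
safe x ang 4.022701554440423
bar y ang-90 3.0723570236309
film [ 0.3978 -0.0133  0.052 ] fix cap [ 0.5998 -0.4684  0.18  ] dev cap [0.5969 0.4688 0.19  ]
ball (array([0.5871, 0.3459, 0.1709]), np.float64(0.004872619556191912)) pointer (array([0.5462, 0.3328, 0.0796]), np.float64(0.005099083539815066))
bar2 (array([0.4474, 0.271 , 0.0762]), np.float64(0.005114923507555126)) (array([0.4509, 0.1569, 0.0779]), np.float64(0.00031520666058485847))
side box corners [array([ 0.609 , -0.1029,  0.058 ]), array([ 0.6725, -0.3607,  0.058 ]), array([ 0.5121, -0.4062,  0.058 ]), array([ 0.4562, -0.1409,  0.058 ])]
side red [array([ 0.6142, -0.1707,  0.053 ]), array([ 0.6431, -0.2872,  0.053 ]), array([ 0.5163, -0.3185,  0.053 ]), array([ 0.489 , -0.1981,  0.053 ])]
```

Request:
send_rows:
  rows:
    - [0.25,-0.45,0,0.05]
    - [0.5,-0.9,0,0.105]
    - [0.5,-0.9,0,0.105]
    - [0.5,-0.9,0,0.105]
    - [0.5,-0.9,0,0.105]
    - [0.5,-0.9,0,0.105]
    - [0.5,-0.9,0,0.105]
    - [0.5,-0.9,0,0.105]
  jaw: 0
  newtons: 40

```text
time: 1.1
eef_pos: [0.4194, 0.3495, 0.2481]
tcp_rot: [-0.124, 0.992, 0.0, -0.0]
contact_force: [0.3, -0.7, -0.0]
opening: 0.995
```

Request:
send_rows:
  rows:
    - [0.24,-0.98,0,0]
    - [0.24,-0.98,0,0]
    - [0.24,-0.98,0,0]
    - [0.24,-0.98,0,0]
    - [0.24,-0.98,0,0]
    - [0.24,-0.98,0,0]

```text
time: 1.85
eef_pos: [0.4928, 0.0529, 0.2484]
tcp_rot: [-0.122, 0.993, -0.0, 0.0]
contact_force: [-0.4, 1.3, 0.2]
opening: 1.001
```

Request:
send_rows:
  rows:
    - [0.24,-0.98,0,0]
    - [0.24,-0.98,0,0]
    - [0.24,-0.98,0,0]
    - [0.24,-0.98,0,0]
    - [0.24,-0.98,0,0]
    - [0.24,-0.98,0,0]
    - [0.24,-0.98,0,0]

```text
time: 2.72
eef_pos: [0.5646, -0.2372, 0.2478]
tcp_rot: [-0.125, 0.992, 0.001, -0.0]
contact_force: [-0.2, -0.1, 0.7]
opening: 1.001
```

Request:
send_rows:
  rows:
    - [0,0,-0.2,0]
    - [0,0,-0.4,0]
    - [0,0,-0.5,0]
    - [0,0,-0.56,0]
    - [0,0,-0.56,0]
    - [0,0,-0.56,0]
    - [0,0,-0.56,0]

```text
time: 3.6
eef_pos: [0.5653, -0.24, 0.0824]
tcp_rot: [-0.124, 0.992, -0.001, 0.001]
contact_force: [0.5, -0.1, 1.0]
opening: 1.0
```

```bash
python3 - <<'E'
from h import *
for n in ("side","top"):
    im=imaging.read_camera(n)[:,:,::-1]
    x,y,w,h=(260,150,220,200) if n=="side" else (330,130,150,130)
    cv2.imwrite(f"pics/{n}1.png",cv2.resize(im[y:y+h,x:x+w],None,fx=3,fy=3))
print(monitor.get_state()["contact_force"])
E
```

```text
[-0.8027 -0.107  -0.7442]
```

View pics/side1.png

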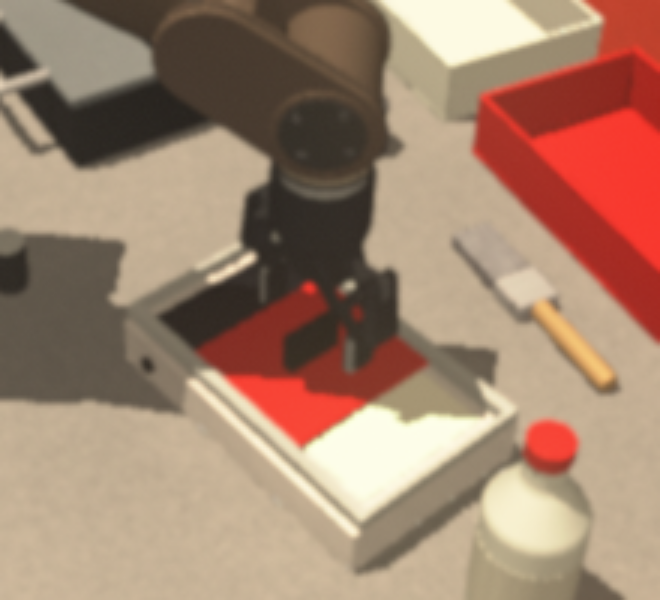

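View pics/top1.png

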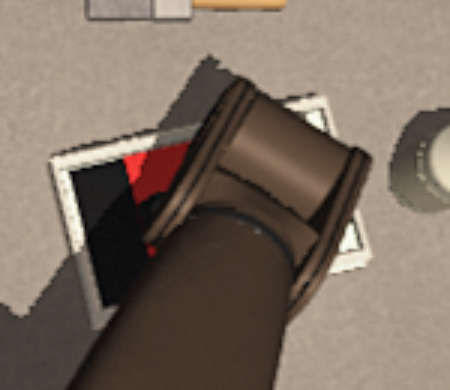

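Side view: the black tab, about crop px (310,345), stands between the two open fingers, and nothing is touching. I'll close on it.

Request:
send_rows:
  rows:
    - [0,0,0,0]
    - [0,0,0,0]
    - [0,0,0,0]
    - [0,0,0,0]
    - [0,0,0,0]
    - [0,0,0,0]
    - [0,0,0,0]
    - [0,0,0,0]
  jaw: 1
  newtons: 40

```text
time: 4.7
eef_pos: [0.5641, -0.2395, 0.0804]
tcp_rot: [-0.123, 0.992, 0.0, 0.0]
contact_force: [-1.2, 0.3, 0.2]
opening: 0.13
```

Request:
send_rows:
  rows:
    - [0.008,-0.031,0,0]
    - [0.016,-0.062,0,0]
    - [0.024,-0.094,0,0]
    - [0.031,-0.125,0,0]
    - [0.039,-0.156,0,0]
    - [0.045,-0.18,0,0]
    - [0.045,-0.18,0,0]
    - [0.045,-0.18,0,0]

```text
time: 5.7
eef_pos: [0.5775, -0.2945, 0.0804]
tcp_rot: [-0.124, 0.992, -0.001, -0.0]
contact_force: [-4.7, -3.2, 2.5]
opening: 0.134
```

Request:
send_rows:
  rows:
    - [0.0,-0.01,0,0]
    - [0.0,-0.02,0,0]
    - [0.003,-0.03,0,0]
    - [0.003,-0.03,0,0]

```text
time: 6.2
eef_pos: [0.5793, -0.3026, 0.0804]
tcp_rot: [-0.124, 0.992, -0.0, 0.001]
contact_force: [1.3, 0.9, 0.8]
opening: 0.132
```

```bash
python3 - <<'E'
from h import *
for n in ("side","top"):
    im=imaging.read_camera(n)[:,:,::-1]
    x,y,w,h=(260,150,220,200) if n=="side" else (330,130,150,130)
    cv2.imwrite(f"pics/{n}2.png",cv2.resize(im[y:y+h,x:x+w],None,fx=3,fy=3))
    print(monitor.get_state()["contact_force"])
E
```

```text
[2.2614 0.0785 0.5508]
[ 3.2759 -0.6772 -0.1816]
```

View pics/side2.png

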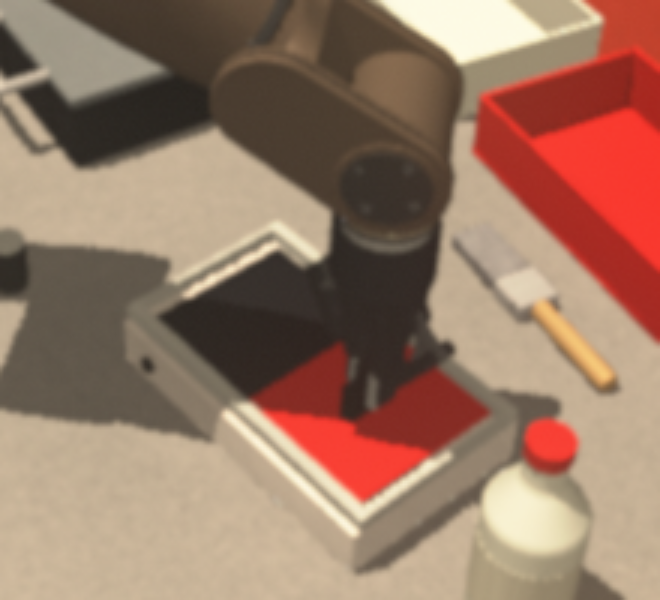

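The cover covers nearly all the window: its edge is at about crop px (430,465), next to the end stop. I'll push gently onto the stop.

Request:
send_rows:
  rows:
    - [0.002,-0.007,0,0]
    - [0.003,-0.013,0,0]
    - [0.003,-0.013,0,0]

```text
time: 6.68
eef_pos: [0.5802, -0.3063, 0.0804]
tcp_rot: [-0.124, 0.992, -0.0, 0.001]
contact_force: [5.1, 1.6, 0.1]
opening: 0.131
```

Request:
send_rows:
  rows:
    - [0.002,-0.007,0,0]
    - [0.003,-0.013,0,0]
    - [0.003,-0.013,0,0]

```text
time: 7.05
eef_pos: [0.5809, -0.3093, 0.0804]
tcp_rot: [-0.124, 0.992, 0.001, 0.001]
contact_force: [4.6, 4.9, 1.6]
opening: 0.135
```

Request:
send_rows:
  rows:
    - [0.003,-0.007,0,0]
    - [0.006,-0.013,0,0]
    - [0.006,-0.013,0,0]

```text
time: 7.42
eef_pos: [0.581, -0.3095, 0.0803]
tcp_rot: [-0.124, 0.992, 0.005, -0.002]
contact_force: [-3.2, 14.8, 9.0]
opening: 0.131
```

Request:
send_rows:
  rows:
    - [0.002,-0.007,0,0]
    - [0.004,-0.013,0,0]
    - [0.004,-0.013,0,0]

```text
time: 7.8
eef_pos: [0.5811, -0.3096, 0.0803]
tcp_rot: [-0.124, 0.992, 0.01, -0.004]
contact_force: [-6.8, 25.5, 14.8]
opening: 0.13
```

The cover is on its stop: the position holds at y=-0.3096 while the force climbs to 25 N. I'll take off the push, open the jaws and rise.

Request:
send_rows:
  rows:
    - [-0.005,0.014,0,0]
    - [-0.009,0.025,0,0]
    - [-0.009,0.025,0,0]

```text
time: 8.18
eef_pos: [0.5809, -0.3093, 0.0804]
tcp_rot: [-0.124, 0.992, 0.001, 0.0]
contact_force: [4.1, 5.8, 1.9]
opening: 0.128
```

Request:
send_rows:
  rows:
    - [0,0,0,0]
    - [0,0,0,0]
    - [0,0,0,0]
    - [0,0,0,0]
    - [0,0,0,0]
    - [0,0,0.1,0]
    - [0,0,0.3,0]
    - [0,0,0.5,0]
    - [0,0,0.6,0]
    - [0,0,0.6,0]
  jaw: 0

```text
time: 9.43
eef_pos: [0.582, -0.3115, 0.2647]
tcp_rot: [-0.124, 0.992, -0.003, 0.003]
contact_force: [0.4, 1.0, -0.3]
opening: 1.001
```

Request:
send_rows:
  rows:
    - [-0.22,0.85,0,-0.14]
    - [-0.22,0.85,0,-0.14]
    - [-0.22,0.85,0,-0.14]
    - [-0.22,0.85,0,-0.14]
    - [-0.22,0.85,0,-0.14]
    - [-0.22,0.85,0,-0.14]
    - [-0.22,0.85,0,-0.14]
  jaw: 0.55

```text
time: 10.3
eef_pos: [0.5144, -0.0561, 0.2591]
tcp_rot: [0.31, 0.951, -0.0, -0.001]
contact_force: [0.7, -0.2, 1.1]
opening: 0.451
```

Request:
send_rows:
  rows:
    - [-0.22,0.8,0,-0.1385]
    - [-0.22,0.8,0,-0.1385]
    - [-0.22,0.8,0,-0.1385]
    - [-0.22,0.8,0,-0.1385]
    - [-0.22,0.8,0,-0.1385]
    - [-0.22,0.8,0,-0.1385]
    - [-0.22,0.8,0,-0.1385]
    - [-0.22,0.8,0,-0.1385]

```text
time: 11.3
eef_pos: [0.4493, 0.1832, 0.2601]
tcp_rot: [0.683, 0.731, -0.0, 0.0]
contact_force: [0.3, -0.4, 0.1]
opening: 0.447
```

```bash
python3 - <<'E'
from h import *
for n in ("side","top"):
    im=imaging.read_camera(n)[:,:,::-1]
    cv2.imwrite(f"pics/{n}3.png",im)
s=monitor.get_state();print(s["eef_pos"],s["tcp_rot"],s["qpos"],s["opening"])
from scipy.spatial.transform import Rotation as R
y=R.from_quat(s["tcp_rot"]).as_matrix()[:,1];print(np.degrees(np.arctan2(y[1],y[0])))
E
```

```text
[0.4491 0.1835 0.2602] [ 0.6827  0.7307 -0.0001  0.    ] [ 0.1784 -0.1528  2.0176 -0.0002  1.277   0.1105] 0.45291433844630313
3.8917530823615083
```

View pics/side3.png

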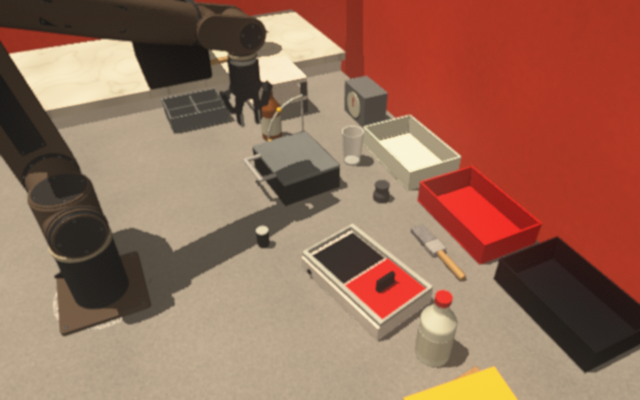

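View pics/top3.png

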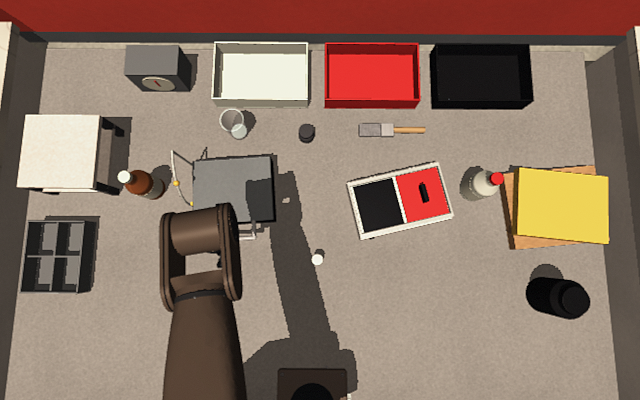

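```bash
python3 - <<'E'
import cv2
t=cv2.imread('pics/top3.png');s=cv2.imread('pics/side3.png')
a=cv2.resize(t[155:250,340:470],None,fx=5,fy=5,interpolation=0);cv2.imwrite('pics/c3.png',a)
b=cv2.resize(s[40:210,200:350],None,fx=4,fy=3.5);cv2.imwrite('pics/d3.png',b)
E
```

```text
(no output)
```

View pics/c3.png

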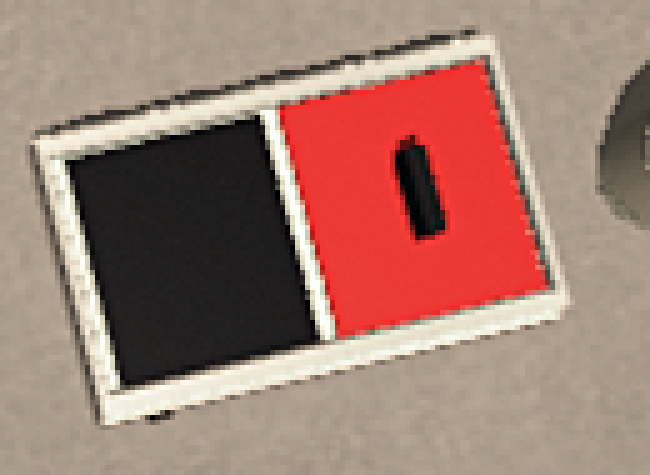

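View pics/d3.png

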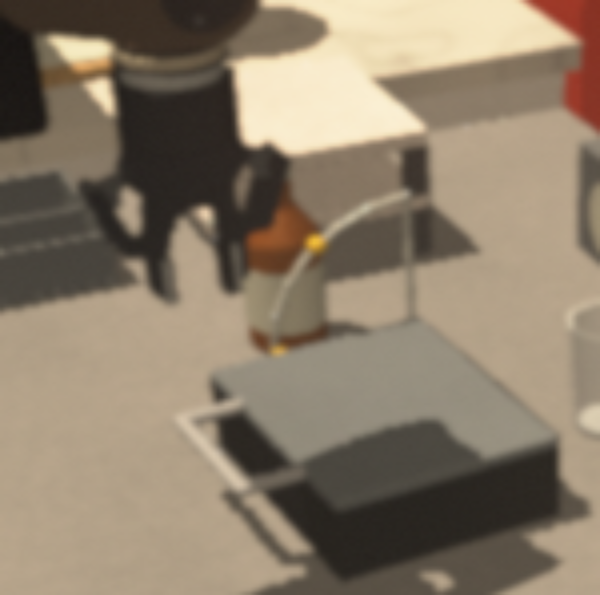

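The cover is shut against its end stop: the red right edge meets the inner wall, about crop px (488-550,60-290). The thin white strip left of the red lies outside the window half. On to the safe handle: stop above the bar first and check.

Request:
send_rows:
  rows:
    - [0,0.1,-0.1,0]
    - [0,0.1,-0.25,0]
    - [0,0.1,-0.4,0]
    - [0,0.1,-0.46,0]
    - [0,0.1,-0.46,0]
    - [0,0.1,-0.46,0]

```text
time: 12.15
eef_pos: [0.4502, 0.2146, 0.1244]
tcp_rot: [0.682, 0.731, 0.002, 0.001]
contact_force: [1.0, -0.1, 0.6]
opening: 0.449
```

```bash
python3 - <<'E'
from h import *
im=imaging.read_camera("side")[:,:,::-1]
cv2.imwrite(f"pics/d4.png",cv2.resize(im[60:210,200:350],None,fx=4,fy=4))
s=monitor.get_state();print(s["eef_pos"],s["opening"], proj("side",s["eef_pos"]),(proj("side",s["eef_pos"])-[200,60])*4)
print((proj("side",[.4485,.2135,.076])-[200,60])*4)
E
```

```text
[0.4503 0.2147 0.1246] 0.45152955608131184 [250.3358 155.0419] [201.3433 380.1677]
[206.1059 438.2367]
```

View pics/d4.png

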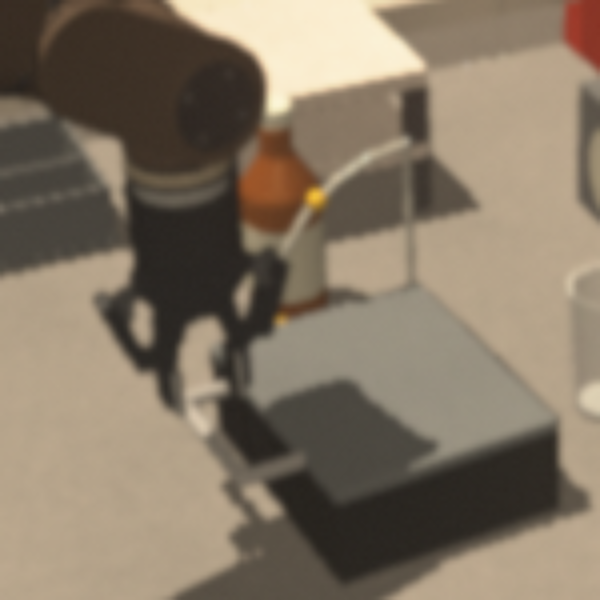

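The gripper straddles the bar: fingers at crop px (170,390) and (240,370), bar midpoint about (207,438). I'll lower it and close.

Request:
send_rows:
  rows:
    - [0,0,-0.06,0]
    - [0,0,-0.12,0]
    - [0,0,-0.13,0]
    - [0,0,-0.13,0]
    - [0,0,-0.13,0]

```text
time: 12.82
eef_pos: [0.4492, 0.2146, 0.084]
tcp_rot: [0.682, 0.731, 0.001, 0.0]
contact_force: [0.6, 0.2, 0.3]
opening: 0.448
```

Request:
send_rows:
  rows:
    - [0,0,0,0]
    - [0,0,0,0]
    - [0,0,0,0]
    - [0,0,0,0]
    - [0,0,0,0]
    - [0,0,0,0]
  jaw: 1
  newtons: 35

```text
time: 13.58
eef_pos: [0.4507, 0.2147, 0.0844]
tcp_rot: [0.682, 0.731, 0.002, 0.002]
contact_force: [4.8, 0.9, -0.6]
opening: 0.121
```

Request:
send_rows:
  rows:
    - [0.005,0,0.0,0]
    - [0.007,0,0.03,0]
    - [0.009,0,0.065,0]
    - [0.014,0.001,0.1,0]
    - [0.02,0.001,0.13,0]
    - [0.027,0.001,0.16,0]
    - [0.036,0.002,0.193,0]
    - [0.046,0.003,0.225,0]
    - [0.057,0.004,0.255,0]
    - [0.057,0.004,0.255,0]

```text
time: 14.82
eef_pos: [0.4652, 0.2158, 0.16]
tcp_rot: [0.682, 0.731, -0.001, -0.001]
contact_force: [0.3, 1.7, -3.0]
opening: 0.124
```

```bash
python3 - <<'E'
from h import *
im=imaging.read_camera("side")[:,:,::-1]
cv2.imwrite(f"pics/d5.png",cv2.resize(im[60:210,200:350],None,fx=4,fy=4))
s=monitor.get_state();print(s["eef_pos"],s["tcp_rot"],s["opening"],s["contact_force"],s["wrist_torque"])
E
```

```text
[0.465  0.2158 0.1596] [ 0.6823  0.731  -0.0007 -0.0008] 0.11407769652761902 [ 0.5347  2.0662 -2.9863] [ 0.3056 -0.0316  0.0515]
```

View pics/d5.png

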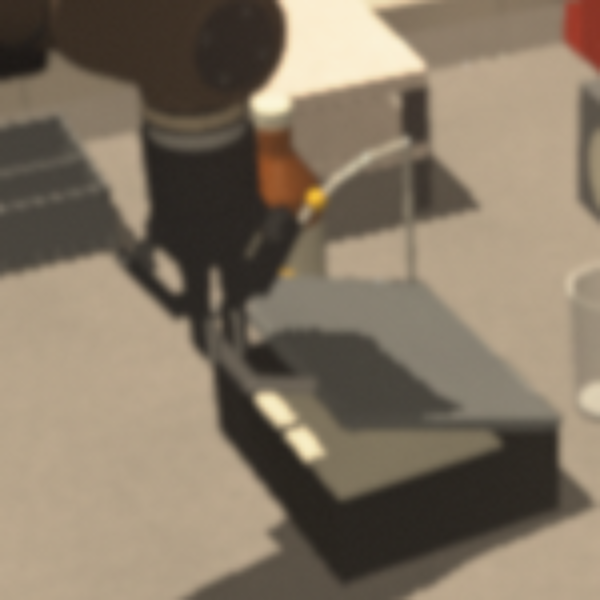

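Request:
send_rows:
  rows:
    - [0.013,0.001,0.03,0]
    - [0.027,0.002,0.06,0]
    - [0.042,0.003,0.09,0]
    - [0.058,0.004,0.117,0]
    - [0.076,0.005,0.145,0]
    - [0.095,0.006,0.171,0]
    - [0.115,0.008,0.197,0]
    - [0.136,0.01,0.222,0]
    - [0.136,0.01,0.222,0]
    - [0.136,0.01,0.222,0]

```text
time: 16.12
eef_pos: [0.5042, 0.2188, 0.228]
tcp_rot: [0.682, 0.731, -0.003, -0.003]
contact_force: [-11.0, 1.3, 6.2]
opening: 0.121
```

```bash
python3 - <<'E'
from h import *
im=imaging.read_camera("side")[:,:,::-1]
cv2.imwrite(f"pics/d6.png",cv2.resize(im[40:210,210:340],None,fx=6,fy=6)[:,:800][:1000:][:600*2])
cv2.imwrite(f"pics/d6.png",cv2.resize(im[60:180,210:340],None,fx=5,fy=5))
s=monitor.get_state();print(s["eef_pos"],s["tcp_rot"],s["opening"],s["contact_force"],s["wrist_torque"])
E
```

```text
[0.5042 0.2188 0.228 ] [ 0.6822  0.7312 -0.003  -0.0026] 0.11807527635630324 [-11.2443   0.8134   4.6762] [0.1113 2.0758 0.0871]
```

View pics/d6.png

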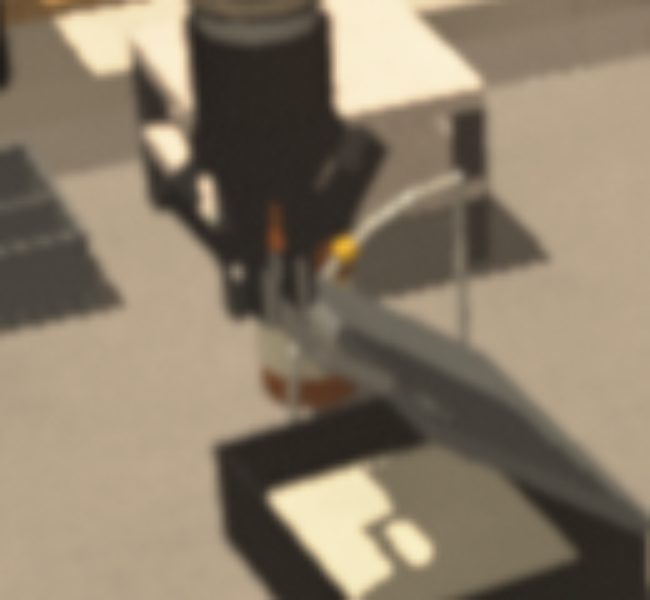

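Force is about 12 N, radially outward from the hinge, so the tool is about 3 mm too far in. I'll ease x back and go on to about 47.5°.

Request:
send_rows:
  rows:
    - [-0.006,0,0.0,0]
    - [-0.012,0,0.0,0]
    - [0.006,0.001,0.019,0]
    - [0.024,0.002,0.038,0]
    - [0.041,0.004,0.054,0]
    - [0.058,0.005,0.069,0]
    - [0.058,0.005,0.069,0]
    - [0.058,0.005,0.069,0]

```text
time: 17.18
eef_pos: [0.5234, 0.2202, 0.2489]
tcp_rot: [0.682, 0.731, -0.001, -0.001]
contact_force: [-7.7, 1.3, 3.6]
opening: 0.123
```

```bash
python3 - <<'E'
from h import *
for n,(x,y,w,h) in dict(side=(210,60,130,120),top=(140,120,150,120)).items():
    im=imaging.read_camera(n)[:,:,::-1]; cv2.imwrite(f"pics/{n}7.png",im)
    cv2.imwrite(f"pics/{n}7c.png",cv2.resize(im[y:y+h,x:x+w],None,fx=5,fy=5))
s=monitor.get_state();print(s["eef_pos"],s["tcp_rot"],s["opening"],s["contact_force"],s["wrist_torque"])
E
```

```text
[0.5234 0.2202 0.2489] [ 0.6823  0.7311 -0.0011 -0.001 ] 0.12450166660346236 [-7.6025  1.1124  3.4435] [0.1256 1.5066 0.025 ]
```

View pics/side7c.png

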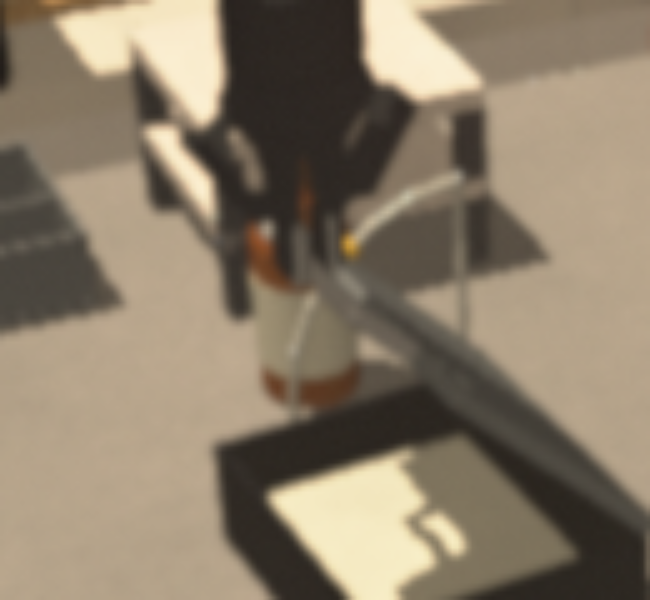

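View pics/top7c.png

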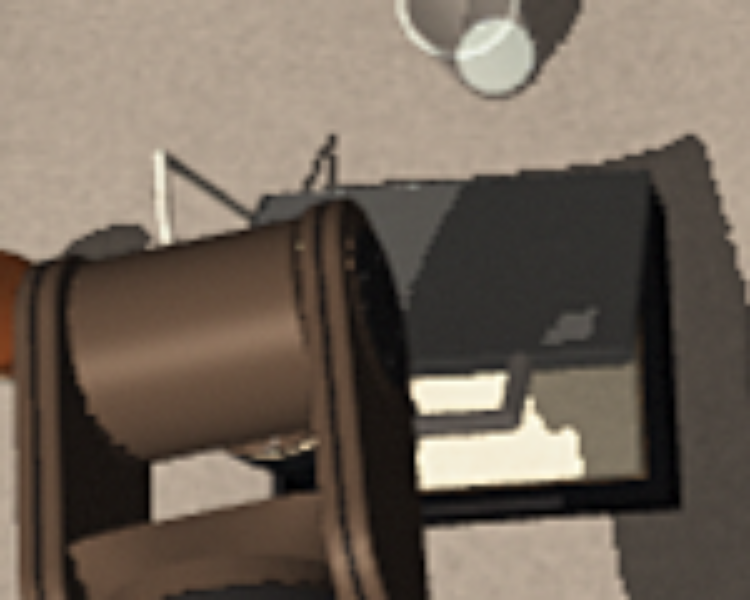

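```bash
python3 - <<'E'
from h import *
a=np.radians(4.0); X=np.array([np.cos(a),np.sin(a),0]);Y=np.array([-X[1],X[0],0])
def ang(n,uv,p0,H):
    o,d=ray(n,*uv); t=(p0-o)@Y/(d@Y); p=o+d*t; r=p-H
    r0=p0-H; f=lambda r:np.degrees(np.arctan2(r[2],-(r@X)))
    return p,np.hypot(r@X,r[2]),np.hypot(r0@X,r0[2]),f(r)-f(r0)
for hx in (.670,.673,.676):
    H=np.array([hx,.2295,.070])
    c0=np.array([.5002,.1062,.082]); e0=np.array([.4511,.1572,.076])
    print(hx,ang("top",(140+640/5,120+360/5),c0,H), ang("top",(140+517/5,120+424/5),e0,H))
    print("tcp",np.degrees(np.arcsin((.2489-.008-.070)/.225))-1.53, np.degrees(np.arccos(((H-[.5234,.2202,0])@X)/.225))-1.53)
E
python3 - <<'E'
import cv2
s=cv2.imread('pics/side7.png');cv2.imwrite('pics/z.png',cv2.resize(s[90:150,255:315],None,fx=10,fy=10))
E
```

```text
0.67 (array([0.5624, 0.1106, 0.1819]), np.float64(0.160913270330111), np.float64(0.17839141342872664), np.float64(40.211969556923265)) (array([0.5241, 0.1623, 0.2284]), np.float64(0.21830551852875368), np.float64(0.22349071842856816), np.float64(44.96621297009265))
tcp 47.89503230053561 47.7130480358157
0.673 (array([0.5624, 0.1106, 0.1819]), np.float64(0.16307681066463012), np.float64(0.18137743871736167), np.float64(39.544226706189704)) (array([0.5241, 0.1623, 0.2284]), np.float64(0.22037607121320732), np.float64(0.22648234614726087), np.float64(44.42209227269713))
tcp 47.89503230053561 46.69919551666399
0.676 (array([0.5624, 0.1106, 0.1819]), np.float64(0.16526622219129514), np.float64(0.18436368020534952), np.float64(38.893687508595875)) (array([0.5241, 0.1623, 0.2284]), np.float64(0.22246761229277381), np.float64(0.22947400162466453), np.float64(43.888002031905785))
tcp 47.89503230053561 45.66905744290016
```

View pics/z.png

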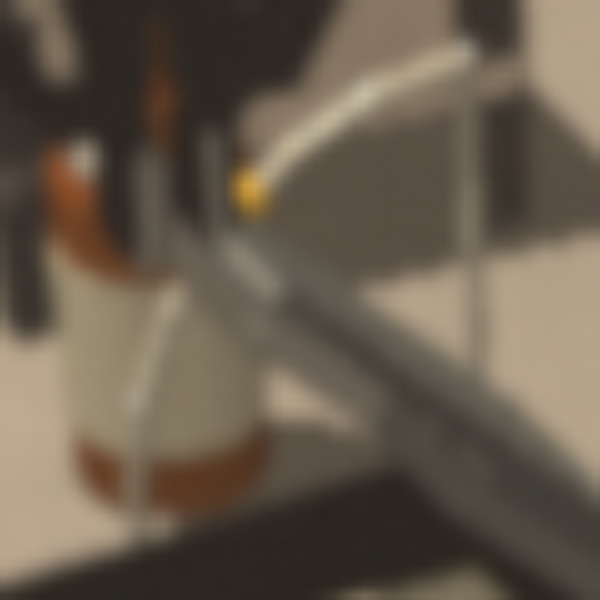

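```bash
python3 - <<'E'
from h import *
from scipy.optimize import minimize_scalar
a=np.radians(4.0); X=np.array([np.cos(a),np.sin(a),0]);Y=np.array([-X[1],X[0],0])
def fit(n,uv,ys,xs,zs,H):
    def P(t):
        c,s=np.cos(t),np.sin(t); return H+Y*ys+X*(-(xs*c-zs*s))+np.array([0,0,xs*s+zs*c])
    r=minimize_scalar(lambda t:np.sum((proj(n,P(t))-uv)**2),bounds=(.4,1.3),method="bounded")
    return round(np.degrees(r.x),1),round(r.fun**.5,1)
for hx in (.670,.673,.676):
    H=np.array([hx,.2295,.070])
    print(hx,"topfront",fit("top",(268,189),-.108,.180,.012,H),"botfront",fit("top",(268,192.4),-.108,.180,0,H),
     "bar end",fit("top",(140+517/5,120+424/5),-.055,.225,.006,H), "bar",fit("top",(140+417/5,120+426/5),-.035,.225,.006,H))
    print([ (proj("top",H+Y*-.108-X*.18+[0,0,.012])-[150,140])*5, (proj("top",H-X*.225-Y*.055+[0,0,.006])-[150,140])*5,"meas 618,400 / 522,492"])
E
```

```text
0.67 topfront (np.float64(47.3), np.float64(2.8)) botfront (np.float64(47.9), np.float64(2.3)) bar end (np.float64(46.1), np.float64(1.4)) bar (np.float64(47.8), np.float64(9.9))
[array([612.4521, 404.0378]), array([520.6766, 493.0909]), 'meas 618,400 / 522,492']
0.673 topfront (np.float64(46.2), np.float64(2.6)) botfront (np.float64(46.8), np.float64(2.1)) bar end (np.float64(45.2), np.float64(1.1)) bar (np.float64(46.9), np.float64(10.2))
[array([612.584 , 398.5678]), array([520.8474, 487.5759]), 'meas 618,400 / 522,492']
0.676 topfront (np.float64(45.1), np.float64(2.4)) botfront (np.float64(45.7), np.float64(1.9)) bar end (np.float64(44.3), np.float64(0.8)) bar (np.float64(46.1), np.float64(10.5))
[array([612.7158, 393.1023]), array([521.018 , 482.0655]), 'meas 618,400 / 522,492']
```

The estimates agree on about 46.5–47.5°: top-view corner and bar 45–48°, TCP geometry 47–48°. I'll nudge up about 2.5° and ease the radial push.

Request:
send_rows:
  rows:
    - [0.003,0,0.007,0]
    - [0.01,0.001,0.015,0]
    - [0.018,0.001,0.023,0]
    - [0.018,0.001,0.023,0]
    - [0.018,0.001,0.023,0]
    - [0.018,0.001,0.023,0]

```text
time: 18.02
eef_pos: [0.5297, 0.2207, 0.2549]
tcp_rot: [0.682, 0.731, 0.0, 0.0]
contact_force: [-4.9, 2.2, 1.0]
opening: 0.121
```

```bash
python3 - <<'E'
from h import *
for n,(x,y,w,h) in dict(side=(240,80,100,100),top=(140,140,150,100)).items():
    im=imaging.read_camera(n)[:,:,::-1]; cv2.imwrite(f"pics/{n}8.png",im)
    cv2.imwrite(f"pics/{n}8c.png",cv2.resize(im[y:y+h,x:x+w],None,fx=5,fy=5,interpolation=cv2.INTER_NEAREST))
s=monitor.get_state();print(s["eef_pos"],s["tcp_rot"],s["opening"],s["contact_force"],s["wrist_torque"],s["time"])
E
```

```text
[0.5297 0.2207 0.2549] [0.6824 0.731  0.0005 0.0001] 0.11728039255846891 [-4.4877  2.4414  0.3534] [0.3401 0.9187 0.0219] 18.125
```

View pics/side8c.png

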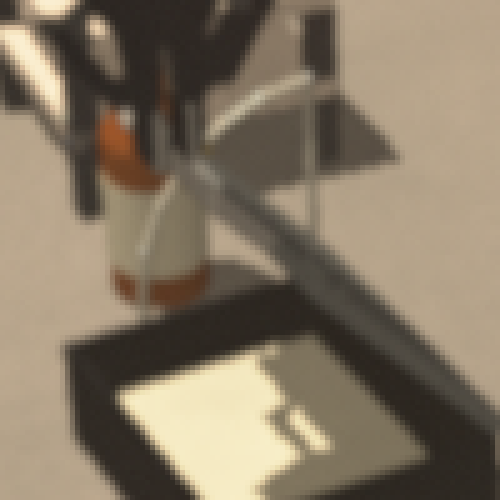

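View pics/top8c.png

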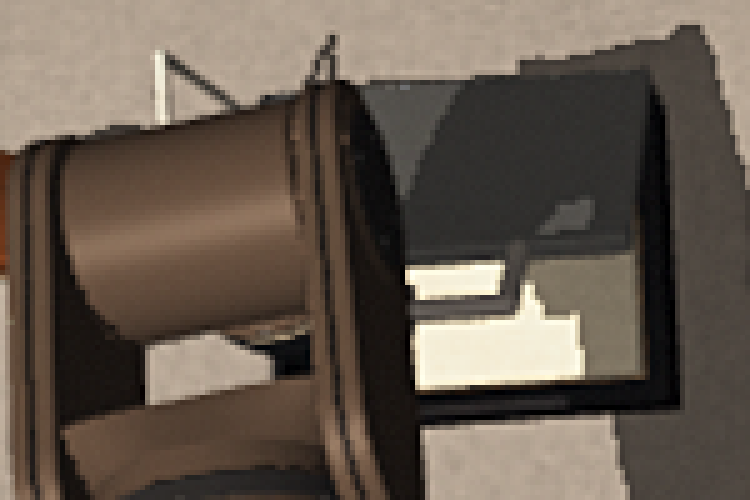

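View pics/top8.png

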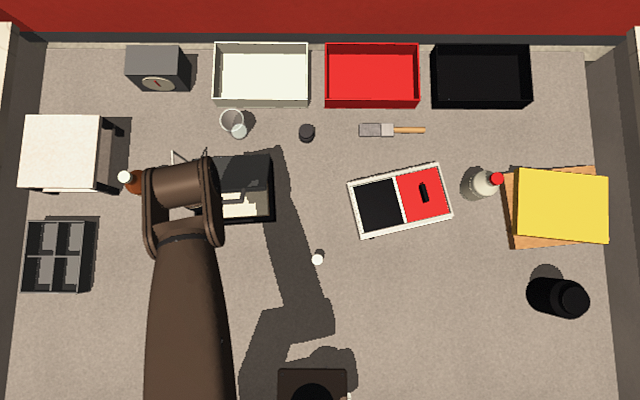

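```bash
python3 - <<'E'
from h import *
from scipy.optimize import minimize_scalar
a=np.radians(4.0); X=np.array([np.cos(a),np.sin(a),0]);Y=np.array([-X[1],X[0],0])
H=np.array([.6715,.2275,.070])
def P(t,ys,xs,zs):
    c,s=np.cos(t),np.sin(t); return H+Y*ys+X*(-(xs*c-zs*s))+np.array([0,0,xs*s+zs*c])
def fit(n,uv,*q):
    r=minimize_scalar(lambda t:np.sum((proj(n,P(t,*q))-uv)**2),bounds=(.4,1.3),method="bounded")
    return round(np.degrees(r.x),1),round(r.fun**.5,1)
print(fit("top",(267,187.6),-.11,.18,.012),fit("top",(267,190.4),-.11,.18,0),fit("top",(242.8,201.6),-.055,.225,.006))
for d in (45,48,50,52,55):
    t=np.radians(d); print(d,[((proj("side",P(t,*q))-[240,80])*5).round() for q in [(-.11,.18,.012),(-.11,.18,0),(-.055,.225,.006),(-.055,.18,.012),(.11,.18,.012)]])
s=monitor.get_state();e=s["eef_pos"];print("tcp",np.degrees(np.arcsin((e[2]-.008-.070)/.225))-1.53, np.degrees(np.arccos(((H-e)@X)/.225))-1.53)
im=cv2.imread('pics/side8.png');im=cv2.resize(im[85:150,255:335],None,fx=8,fy=8,interpolation=cv2.INTER_CUBIC)
im=cv2.convertScaleAbs(im,alpha=1.8)
for d,c in ((45,(255,0,0)),(50,(0,255,0)),(55,(0,0,255))):
    t=np.radians(d); pts=[(proj("side",P(t,*q))-[255,85]+.5)*8 for q in [(-.11,0,.012),(-.11,.18,.012)]]
    cv2.line(im,*[tuple(map(int,p)) for p in pts],c,1)
    cv2.circle(im,tuple(map(int,(proj("side",P(t,-.055,.225,.006))-[255,85]+.5)*8)),3,c,-1)
cv2.imwrite('pics/ov.png',im)
E
```

```text
(np.float64(48.2), np.float64(0.3)) (np.float64(49.5), np.float64(0.1)) (np.float64(48.1), np.float64(0.4))
45 [array([301., 297.]), array([287., 315.]), array([191., 222.]), array([255., 250.]), array([131., 122.])]
48 [array([313., 284.]), array([299., 301.]), array([205., 205.]), array([267., 236.]), array([141., 109.])]
50 [array([321., 275.]), array([306., 292.]), array([215., 194.]), array([275., 228.]), array([149., 102.])]
52 [array([330., 266.]), array([314., 283.]), array([225., 183.]), array([283., 220.]), array([156.,  94.])]
55 [array([343., 254.]), array([327., 270.]), array([241., 167.]), array([296., 208.]), array([168.,  83.])]
tcp 50.30759081138026 49.37478241648497
```

View pics/ov.png

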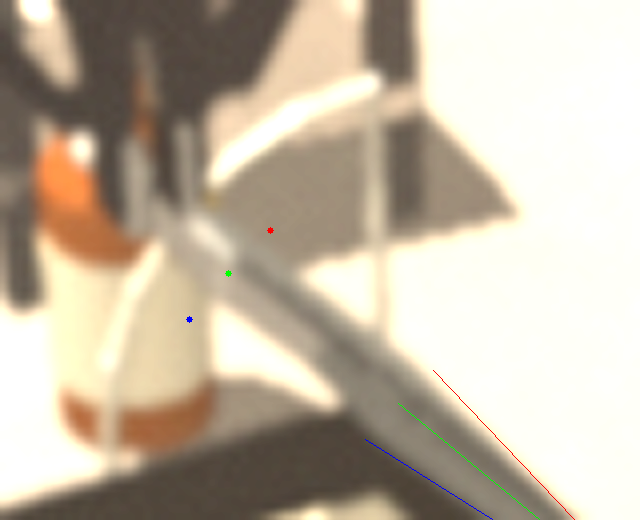

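The measures agree: top view 48.1, 49.5 and 48.2°, TCP geometry 49.4–50.3°, and the side overlay lies on about 50°. The cover is still shut and the bystanders are in place. I'll hold for a second to check it is steady.

Request:
send_rows:
  rows:
    - [0,0,0,0]
    - [0,0,0,0]
    - [0,0,0,0]
    - [0,0,0,0]
    - [0,0,0,0]
    - [0,0,0,0]
    - [0,0,0,0]
    - [0,0,0,0]

```text
time: 19.12
eef_pos: [0.5297, 0.2207, 0.2549]
tcp_rot: [0.682, 0.731, 0.0, 0.0]
contact_force: [-3.8, 2.3, 0.9]
opening: 0.117
```

```bash
python3 - <<'E'
from h import *
a=cv2.imread('pics/top8.png').astype(int)
b=imaging.read_camera("top")[:,:,::-1].astype(int)
s0=cv2.imread('pics/side8.png').astype(int);s1=imaging.read_camera("side")[:,:,::-1].astype(int)
print("pixels changed",(abs(a-b).max(2)>25).sum(),(abs(s0-s1).max(2)>25).sum())
t0=cv2.imread('pics/top0.png').astype(int)
for n,(x,y,w,h) in dict(film=(305,248,25,20),loupe=(295,120,25,25),grad=(215,105,35,35),brush=(355,118,75,22),fix=(460,162,47,40),devcap=(115,168,15,18)).items():
    print(n,(abs(t0-b).max(2)[y:y+h,x:x+w]>40).sum())
s=monitor.get_state();print(s["eef_pos"],s["opening"],s["contact_force"],s["dq"],s["time"])
E
```

```text
pixels changed 3 0
film 136
loupe 0
grad 0
brush 0
fix 0
devcap 0
[0.5297 0.2207 0.2549] 0.11830370181307752 [-3.7646  2.6121  1.0626] [ 0.     -0.0009  0.0002  0.0005  0.      0.0004] 19.225
```

```bash
python3 - <<'E'
from h import *
for f in ('top0','top3','top8'):
    g=cv2.imread(f'pics/{f}.png',0)[245:272,303:332]; ys,xs=np.where(g>200); print(f,len(xs),xs.mean(),ys.mean())
print(workorder.sign_off())
E
```

```text
top0 89 13.730337078651685 14.337078651685394
top3 92 13.902173913043478 14.326086956521738
top8 95 13.947368421052632 14.2
the job is handed in; nothing more can be done
None
```

The cover is shut and the lid is being held open at about 49°. I handed the job in at about 19 s of the 54 s allowed.

**Cover:** I gripped the tab and slid the cover about 72 mm until it met its end stop. There it stopped moving while the push rose to about 25 N. I then took off the push, let go and rose, and later pictures show the red against the end wall. A thin white strip stays visible on the other side of the cover, between it and the black area. I took that to be the box frame, because the cover could go no further.

**Lid:** Only after that did I grip the bar (35 N) and lift the lid along its arc.
- **Angle:** The top view gave 48.1, 48.2 and 49.5°, and the gripper position gave 49.4 and 50.3°. A line drawn over the side picture fitted about 50°. I could not see the pointer meet the ball, because the lid and gripper hid both.
- **Steadiness:** A one-second hold showed no movement, with about 4–5 N at the tool.
- **Forces:** On the way up the outward push reached about 12 N, because the tool was about 3 mm too far in. I eased that off.

**Other objects:** The loupe, graduate, brush and fix bottle looked unchanged. For the developer bottle I compared only the cap. Pixels around the film can did change, but its cap's position moved by less than 0.3 px, so I put that down to the arm's shadow.

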